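# Press the coral cap home with the sprung crank press

### The arm

A 6-joint arm with a two-finger parallel gripper is mounted at the origin on the work surface. World frame = base frame: x ahead of the robot, y to its left, z up, the work surface at z = 0. Lengths are in m, angles in rad, forces in N, time in s.
With the tool pointing down it reaches from about 0.375 to 0.9 m from the base axis. Payload 3.1 kg.
Tool frame: the origin (TCP) lies midway between the tips of the shut fingers; the grasp point (between the pads) lies 19 mm behind it; z points along the fingers, y is the line along which they close (so a half turn about z gives the same grasp; the last joint's range is limited). The gripper opens to 87 mm and grips with 3 to 60 N. Pads are 19 mm wide; open, the fingers measure 117 mm over their backs; the gripper's body (75 mm by 190 mm) begins 51 mm behind the grasp point.
Start: joints at [-1.476, 0.527, 1.433, -0, 1.181, -0.178], TCP at [0.169, -0.602, 0.223] pointing down, gripper open.
Joint ranges: [-3.08, 3.08], [-0.75, 2.2], [0.22, 2.44], [-1.43, 4.57], [0, 2.65], [-2.85, 2.85]. Speed limits (rad/s): [2.79, 2.79, 3.14, 3.14, 3.14, 3.14].

### API

Orientations are given as a unit quaternion [x, y, z, w].
In Python, from rig import status, imaging, order gives the robot as it stands.
- The arm moves only by the tool arm_command, never from a script. Its argument "deltas" is one flat list of numbers, 5 for each row, row after row: the opening, from -1 (shut) to 1 (fully open), so that 0 is half open, then the shift along the tool's x, y, z in m, then the turn about the tool's z in rad. In form: [gripper, tx, ty, tz, roll, gripper, tx, ty, tz, roll, ...]. A call has 1 to 12 rows; each row shifts and turns the commanded pose from where the row before left it, along the tool's axes as they then stand; what a row does not reach is not made up. A row lasts 1/8 s, in which the tool goes at most 62.5 mm and 10.7 degrees, less where a joint would pass 70% of its speed; a pose out of reach is approached as far as the arm can. A call with a gripper value outside its range is refused whole. The fingers move at their own pace and stop on an object; "newtons" is the grip in N (left out, the last holds). Time passes only in rows, so rows that do not move let the fingers close. It gives the time, the measured TCP pose, the force, the opening and the grip force at its end, in the units of the state.
- status.get_obs(): the state, without advancing time (a new reading comes with each control period).
- imaging.camera(name): name is "side" or "top" or "wrist"; returns (picture, depth): 480x640x3 uint8, red, green, blue; 480x640 float32, m along the optical axis (not along the pixel's ray), 0 where there is no reading.
- imaging.camera_params(name): a dict with "intrinsics" (3x3 intrinsics, pixels), "camera_from_world" (4x4, takes a point from world to camera coordinates). Camera axes: x right, y up, looking along -z (the intrinsics and any distortion apply to the point x, -y, -z); pixel columns grow to the right and rows downward; lengths in m; the calibration is good to about 2 mm. A picture is of the moment at which its call begins: read the wrist's pose just before it. camera_params takes no time and is no camera call; for the wrist camera it gives the pose at the moment of the call.
- order.hand_in(): hands the job in; it is judged then, once.
The state is a dict: "time": time; "q": joint angles; "joint_velocities": joint speeds; "joint_torque": joint torques, N m; "position": TCP position; "tool_rot": TCP orientation; "ft_force": force on the tool from outside, world axes, zero at the start; "moment": the same for the moment, N m; "grip_width": finger opening in m; "grip_force": force on a finger pad.
Only numpy, scipy, OpenCV 4.12 (cv2) and the standard library are available. Lean on these libraries where they do the work, as an engineer would, in place of code of your own. Each camera call takes 0.05 s, during which the arm holds its last target. There are 200 camera calls.

### The job

Push the loaded nest slide fully home under the screw press by its post, then take the crank by its loose red sleeve and wind it clockwise (seen from above) until the coral-set cap is pressed down flush on its brass hub ring: feel for the moment it seats and do not go on to crush it. The crank is sprung: keep hold of the sleeve while you wind it all the way back to its rest stop, and only then let go. Leave everything else on the bench where it lies.

Things in the scene. Friction and masses are not known exactly. Their poses are not given: they have to be found in the camera images.
- press: Dark green cast-iron bench screw press, fixed. Origin on the bench under the screw axis, z up. Column at its own -x (x -128 to -72, 70 wide), throat open to its own +x; base 160 wide in y, to x +75; head 70 wide in y, 142 to 188 high. White cup punch on the ram in the throat, on the axis. Crank: 24 mm of ram travel per turn down; a return spring always pushes the ram up.
- crank_axis (a point): On the vertical axis of the crank, right over the press's origin, at mid thickness of the crank arm, 208 above the bench. Nothing stands above the crank; a ball weight on the far end of the arm sweeps a radius of 77, up to 228 high.
- sleeve: The red lacquered grip sleeve of the crank: upright, diameter 25, 74 long, spinning freely on its steel pin. Origin at its centre, half-way up: 256 above the bench, 80 from the crank axis, at this height all the way round. Its underside is some 8 above the crank arm; pin end 47 above this centre. At rest it lies on the press's own -y side.
- crank (a joint): Crank angle (rad): 0 at the rest stop (ram up), grows clockwise seen from above (ram down). The punch meets the cap between 3.6 and 6.8 and seats it 1.1 to 1.7 later; it differs from run to run. Push along the path of the sleeve: 2 to 3 N free, 7 N as the cap slides in (1 to 2 and 4 to 5.5 N standing still), then 0.9 N more per mm: 9 to 11 N is seated, 15 N crushes. Let go, it spins back.
- slide (a joint): Travel of the nest slide (m): 0 pulled out to the press's own +y, grows as it is pushed towards the press's own -y, 0.080 home against its end stop with the hub under the punch. Starts between 0 and 0.03. About 4 N of friction; it stays where it is left.
- knob (a point): Upright post at the outer end of the slide, steel with a black top of diameter 24; the top is 90 above the bench. This point is on its axis, 75 above the bench, on the press's own x = 0 line: at press y 135 mm when the slide is home, up to 215 when out. The plate around its foot is 38 above the bench.
- hub_top (a point): Centre of the top face of the matte brass hub ring (outer diameter 68, 28 high) in the nest on the slide, 74 to 78 above the bench: the nest's height and how far the punch was set out of the ram (by up to 6) differ from run to run.
- cap_rim (a point): Centre of the underside of the flange of the coral-set brass cap (flange diameter 52, 4 thick, coral dome 12 over it). The cap is started square in the hub's bore and stands 4.5 to 6 above hub_top; home when level with hub_top. It slides in under about 80 N from the punch and is crushed above 250 N.
- spare_hub: spare matte brass hub ring, outer diameter 68, bore 42, 28 high; bystander, origin at the centre of its underside
- spare_cap: spare brass cap with a coral stone, diameter 52, 18 high; bystander, origin under its centre
- red_handle: red lacquered wooden prayer wheel handle with a brass ferrule and steel rod, lying along its x, about 150 long; bystander (not the crank sleeve)
- mallet: small mallet with a white nylon head lying flat; bystander
- flat_file: flat steel file with a wooden handle, about 245 long, lying along its x; bystander
- steel_gauge: flat steel gauge plate 110 x 28 x 4; bystander
- polish_jar: brown jar with a yellow lid, diameter 60, 75 high; bystander

How it is judged:
On the way, in this order (a step that is already met when the one before it is completed fails the run):
1. the nest slide is home against its end stop (value of joint slide above 0.0782 m), for 0.2 s.
2. the cap is pressed down flush on the hub (within 0.5 mm) (value of joint slide above 0.0782 m and z of cap_rim in the frame of hub_top below 0.0005 m), for 0.1 s.
3. the crank is back at its rest stop (value of joint crank below 0.08 rad), for 0.1 s.
At the end, for the whole second after the job is handed in: The slide is home (within 1.8 mm of its stop), the cap sits flush on the hub (within 0.5 mm), the crank is at rest against its stop (within 0.08 rad) and the sleeve is let go (all of step 2 and value of joint crank below 0.08 rad and velocity of joint crank between -0.05 and 0.05 rad/s and contact force between the fingers and sleeve below 0.3 N); the robot touches nothing.
It fails at once if the cap was crushed: more than 250 N on it (contact force between cap and anything else above 250 N).
It fails at once if the crank was let run: it spun back faster than 2.5 rad/s with the sleeve not held (velocity of joint crank below -2.5 rad/s and contact force between the fingers and sleeve below 0.3 N).
It fails at once if the crank was driven by something other than its sleeve (velocity of joint crank above 0.6 rad/s and contact force between the fingers and sleeve below 0.3 N).
It fails at once if the cap was pressed with the slide not home (contact force between cap and anything else above 10 N and value of joint slide below 0.0775 m).
It fails at once if a bystander on the bench was moved more than 15 mm (distance of any of spare_hub, spare_cap, red_handle, mallet, flat_file, steel_gauge, polish_jar from where it was at the start of the episode above 0.015 m).
It also fails if it takes over 72 s, if anything falls off the work surface, if the arm or the gripper's body presses on something with over 40 N, if the wrist force passes 120 N, or if a joint passes its speed limit or range.

## Working session

There is one attempt and no reset: what is moved stays moved. The work goes in short steps, Python scripts to look and compute and a tool call to move; the robot and the scene stay as the last step left them, time stands still between calls to the robot, and variables do not carry over. Pictures are saved under pics/ and viewed, at most 10 in all, crops included, and the job is handed in when it is done.

Besides the shell and the picture viewer there is one more tool, called after "Request:" as a command line: name --argument value ..., lists and objects as JSON in quotes. arm_command: Moves the arm, as the interface text tells. Its arguments: {"type":"object","properties":{"deltas":{"type":"array"},"newtons":{"type":"number"}},"required":["deltas"]}

```bash
ls; mkdir -p pics; python3 - <<'E'
from rig import status, imaging
import cv2,numpy as np
print(status.get_obs())
for n in ("side","top"):
    p,d=imaging.camera(n); cv2.imwrite(f"pics/{n}0.png",p[:,:,::-1]); np.savez(f"{n}0.npz",p=p,d=d,**imaging.camera_params(n))
    print(n,imaging.camera_params(n))
E
```

```text
pics
{'time': 0.0, 'q': array([-1.47550239e+00,  5.28461275e-01,  1.43393622e+00, -1.55545814e-05,
        1.18140144e+00, -1.78527763e-01]), 'joint_velocities': array([ 2.06151075e-05,  1.22836468e-03,  1.43890099e-03, -7.06846782e-04,
        1.27418436e-03,  8.43967180e-04]), 'joint_torque': array([-4.09355889e-04, -4.40041995e+01, -1.76592153e+01,  6.32407120e-02,
        5.84052061e-02, -1.83475195e-04]), 'position': array([ 0.16894235, -0.60094993,  0.22156387]), 'tool_rot': array([ 9.90641333e-01,  1.36486379e-01,  3.87105524e-05, -1.10248670e-03]), 'ft_force': array([-0.30487322, -0.24516532,  1.23035487]), 'moment': array([ 0.05522167, -0.02098579,  0.00499447]), 'grip_force': 0.0, 'grip_width': 0.08737102050865997}
side {'intrinsics': array([[621.20976223,   0.        , 318.9991082 ],
       [  0.        , 621.20976223, 236.95194196],
       [  0.        ,   0.        ,   1.        ]]), 'camera_from_world': array([[-0.99907779, -0.04277159, -0.00376191,  0.53908475],
       [ 0.01943507, -0.52861378,  0.84863994, -0.1503389 ],
       [-0.03828628,  0.84778421,  0.52895756, -1.8629757 ],
       [ 0.        ,  0.        ,  0.        ,  1.        ]])}
top {'intrinsics': array([[438.75183225,   0.        , 318.59172423],
       [  0.        , 438.75183225, 234.4162896 ],
       [  0.        ,   0.        ,   1.        ]]), 'camera_from_world': array([[-0.02797761, -0.99960288,  0.00336689, -0.01089939],
       [ 0.98364813, -0.02693125,  0.17807602, -0.55537174],
       [-0.17791463,  0.00829398,  0.98401097, -1.33800835],
       [ 0.        ,  0.        ,  0.        ,  1.        ]])}
```

View pics/top0.png

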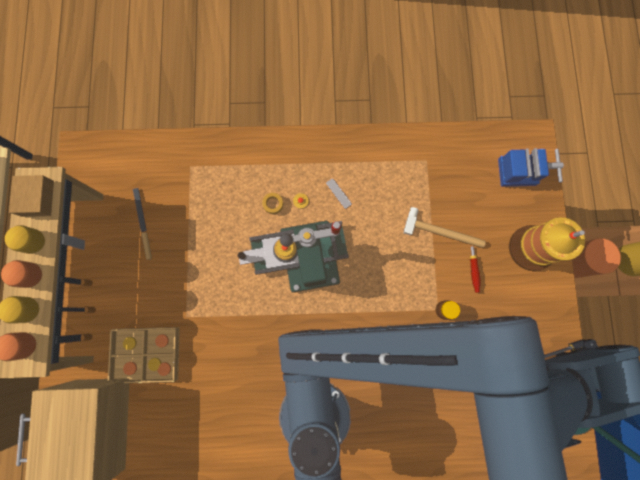

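View pics/side0.png

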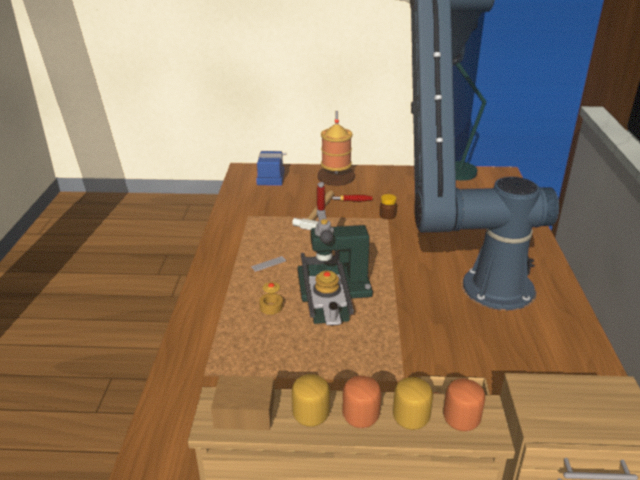

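```bash
cat > h.py <<'E'
import numpy as np, cv2
def ray(P,uv,z):
    K=P['intrinsics'];T=P['camera_from_world'];R=T[:3,:3];o=-R.T@T[:3,3]
    u,v=uv; d=R.T@np.array([(u-K[0,2])/K[0,0],-(v-K[1,2])/K[1,1],-1.])
    return o+d*(z-o[2])/d[2]
def cloud(P,m,d):
    K=P['intrinsics'];T=P['camera_from_world'];R=T[:3,:3]
    v,u=np.nonzero(m&(d>0)); D=d[v,u]
    c=np.c_[(u-K[0,2])/K[0,0]*D,-(v-K[1,2])/K[1,1]*D,-D]
    return (c-T[:3,3])@R
def red(p):
    h=cv2.cvtColor(p,cv2.COLOR_RGB2HSV); return ((h[...,0]<6)|(h[...,0]>172))&(h[...,1]>150)&(h[...,2]>50)
E
python3 - <<'E'
from h import *
for n in('top','side'):
    P=np.load(n+'0.npz'); p,d=P['p'],P['d']
    m=red(p)
    k,l,s,c=cv2.connectedComponentsWithStats(m.astype('uint8'))
    for i in range(1,k):
        if s[i,4]>15:
            X=cloud(P,l==i,d); print(n,s[i],c[i].round(1),np.median(X,0).round(3),X.min(0).round(3),X.max(0).round(3))
    box=(slice(225,280),slice(225,350)) if n=='top' else (slice(295,330),slice(310,350))
    b=np.zeros(m.shape,bool); b[box]=1; b&=p.max(2)<60
    k,l,s,c=cv2.connectedComponentsWithStats(b.astype('uint8'))
    for i in range(1,k):
        if s[i,4]>10:
            X=cloud(P,l==i,d);print(n,'blk',s[i],c[i].round(1),np.median(X,0).round(3),ray(P,c[i],.09).round(3))
P=np.load('top0.npz')
big=np.hstack([cv2.resize(P['p'][190:300,225:360],None,fx=4,fy=4,interpolation=2)])
cv2.imwrite('pics/c1.png',big[:,:,::-1])
E
```

```text
top [471 259   9  33 178] [475.1 274.9] [ 0.415 -0.519  0.024] [ 0.365 -0.532  0.014] [ 0.466 -0.51   0.032]
side [317 187   8  23 148] [320.3 198.2] [ 0.538 -0.062  0.26 ] [ 0.527 -0.081  0.212] [ 0.547 -0.05   0.296]
side [344 195  28   6 143] [357.1 197.5] [ 0.42  -0.515  0.019] [ 0.368 -0.53   0.001] [ 0.469 -0.501  0.031]
side blk [330 303   8   6  38] [333.2 305.6] [0.493 0.219 0.088] [0.492 0.222 0.09 ]
side blk [339 307   4   5  13] [340.  309.1] [0.474 0.159 0.027] [0.474 0.236 0.09 ]
```

View pics/c1.png

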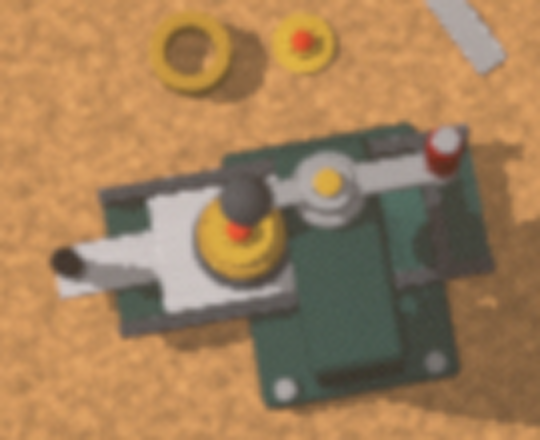

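```bash
python3 - <<'E'
from h import *
P=np.load('top0.npz');S=np.load('side0.npz')
k=ray(P,(242,255.5),.09);s=ray(P,(335.8,225),.303);a=ray(P,(306.75,235.5),.225)
print('knob',k,'sleeve',s,'axis',a, 'side sleeve',ray(S,(320.3,198.2),.256),'side knob',ray(S,(333.2,305.6),.09))
for k_,s_ in((k,s),(ray(S,(333.2,305.6),.09),ray(S,(320.3,198.2),.256))):
    d=(s_-k_)[:2];L=np.hypot(*d);u=d/L;print('L',L,'u',u,'yaw of -y dir',np.degrees(np.arctan2(u[1],u[0])),'axis',s_[:2]-.08*u, 'knob travel',L-.08)
E
```

```text
knob [0.48882469 0.2088027  0.09      ] sleeve [ 0.53261976 -0.0693314   0.303     ] axis [0.5210513  0.00792048 0.225     ] side sleeve [ 0.53768755 -0.06661175  0.256     ] side knob [0.49207156 0.22223235 0.09      ]
L 0.28156097830118637 u [ 0.15554379 -0.987829  ] yaw of -y dir -81.05166432962959 axis [0.52017625 0.00969492] knob travel 0.20156097830118636
L 0.29242389463867013 u [ 0.15599267 -0.98775821] yaw of -y dir -81.02562750600191 axis [0.52520813 0.01240891] knob travel 0.21242389463867012
```

The top view shows the post top at about (242,255), the crank axis at (307,236) and the sleeve at (336,225). Both views agree on a press yaw of 9° and an axis near (0.522, 0.011), with the slide about 10 mm in. Next I raise and turn the tool into the press axes.

Request:
arm_command --deltas '[-1,0,0,-0.018,-0.182,-1,0,0,-0.018,-0.182,-1,0,0,-0.018,-0.182,-1,0,0,-0.018,-0.182,-1,0,0,-0.018,-0.182,-1,0,0,-0.018,-0.182,-1,0,0,-0.018,-0.182,-1,0,0,-0.018,-0.182,-1,0.04,0.045,0,0,-1,0.04,0.045,0,0,-1,0.04,0.045,0,0,-1,0.04,0.045,0,0]' --newtons 40

```text
time: 1.6
position: [0.3222, -0.4134, 0.3661]
tool_rot: [0.649, 0.761, 0.0, -0.0]
ft_force: [0.5, -1.7, -0.0]
grip_width: 0.0004
grip_force: 0.0
```

Request:
arm_command --deltas '[-1,0.05,0.035,0,0,-1,0.05,0.035,0,0,-1,0.05,0.035,0,0,-1,0.05,0.035,0,0,-1,0.05,0.035,0,0,-1,0.055,0.03,0,0,-1,0.055,0.03,0,0,-1,0.055,0.02,0,0,-1,0.055,0,0,0,-1,0.055,0,0,0,-1,0.055,0,0,0,-1,0.035,0,0,0]'

```text
time: 3.1
position: [0.4746, 0.2344, 0.3661]
tool_rot: [0.648, 0.762, -0.0, -0.0]
ft_force: [0.7, -0.6, 0.1]
grip_width: 0.0002
grip_force: 0.0
```

```bash
python3 - <<'E'
from rig import status, imaging
from h import *
o=status.get_obs();print(o['position'],o['time'])
P=imaging.camera_params('wrist');p,d=imaging.camera('wrist'); cv2.imwrite("pics/w1.png",p[:,:,::-1]); np.savez("w1.npz",p=p,d=d,**P)
E
```

```text
[0.47455573 0.23438782 0.36611868] 3.1
```

View pics/w1.png

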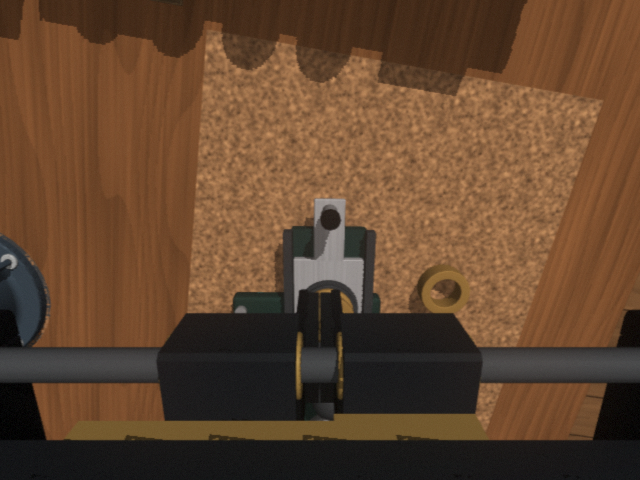

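The wrist view shows the black post top at (331,218), the slide plate below it, and the fingers at centre bottom.

```bash
python3 - <<'E'
from h import *
P=np.load('w1.npz'); k=ray(P,(331,218),.09); print('knob',k)
R=P['camera_from_world'];print('cam',-R[:3,:3].T@R[:3,3])
a=np.array([.5225,.011]);ex=np.array([.988,.156]);ey=np.array([-.156,.988])
for n,q in(('knob',k[:2]),('tcp',np.array([.47455,.2344]))): print(n,(q-a)@ex,(q-a)@ey)
E
```

```text
knob [0.49095473 0.21409785 0.09      ]
cam [0.46113463 0.31495807 0.5287677 ]
knob 0.0005165416183389246 0.20558173576688396
tcp -0.012524199999999942 0.22819939999999997
```

Request:
arm_command --deltas '[-1,0.02,0.013,0,0,-1,0,0,0.05,0,-1,0,0,0.05,0,-1,0,0,0.05,0,-1,0,0,0.05,0,-1,0,0,0.05,0,-1,0,0,0.04,0,-1,0,0,0.014,0,-1,0,0,0,0,-1,0,0,0,0]'

```text
time: 4.4
position: [0.4866, 0.2543, 0.064]
tool_rot: [0.649, 0.761, 0.001, 0.001]
ft_force: [-0.3, 1.0, 1.1]
grip_width: 0.0006
grip_force: 0.0
```

Request:
arm_command --deltas '[-1,-0.01,0,0,0,-1,-0.008,0,0,0,-1,-0.008,0,0,0,-1,-0.008,0,0,0,-1,-0.008,0,0,0,-1,-0.008,0,0,0,-1,-0.008,0,0,0,-1,-0.008,0,0,0,-1,-0.008,0,0,0,-1,-0.006,0,0,0]'

```text
time: 5.65
position: [0.4979, 0.1743, 0.0624]
tool_rot: [0.649, 0.761, -0.0, -0.0]
ft_force: [-0.9, 3.8, 2.9]
grip_width: 0.0005
grip_force: 2.2
```

Request:
arm_command --deltas '[-1,-0.002,0,0,0,-1,-0.002,0,0,0,-1,-0.002,0,0,0,-1,-0.001,0,0,0]'

```text
time: 6.15
position: [0.4989, 0.168, 0.0624]
tool_rot: [0.649, 0.761, -0.0, -0.0]
ft_force: [-1.4, 3.9, 1.8]
grip_width: 0.0003
grip_force: 2.1
```

Request:
arm_command --deltas '[-1,-0.002,0,0,0,-1,-0.002,0,0,0]'

```text
time: 6.4
position: [0.4995, 0.164, 0.0625]
tool_rot: [0.649, 0.761, -0.0, -0.0]
ft_force: [-1.1, 3.2, 1.4]
grip_width: 0.0006
grip_force: 2.1
```

Request:
arm_command --deltas '[-1,-0.002,0,0,0,-1,-0.001,0,0,0]'

```text
time: 6.65
position: [0.4997, 0.1625, 0.0625]
tool_rot: [0.65, 0.76, 0.001, -0.001]
ft_force: [-3.8, 12.3, 1.6]
grip_width: 0.0004
grip_force: 6.2
```

Request:
arm_command --deltas '[-1,0,0,0,0,-1,0,0,0,0,-1,0.015,0,0,0,-1,0.015,0,0,0,-1,0,0,-0.05,0,-1,0,0,-0.06,0,-1,0,0,-0.06,0,-1,0,0,-0.06,0,-1,0,0,-0.06,0,-1,0,0,-0.05,0,1,-0.05,0,-0.02,0,1,-0.055,0,0,0]'

```text
time: 8.15
position: [0.5132, 0.0868, 0.4252]
tool_rot: [0.648, 0.762, 0.002, 0.003]
ft_force: [0.3, 0.6, -0.9]
grip_width: 0.0132
grip_force: 0.0
```

Request:
arm_command --deltas '[1,-0.055,0,0,0,1,-0.055,0,0,0,1,-0.055,0,0,0,1,-0.05,0,0,0,1,-0.02,0,0,0,1,0,0,0,0,1,0,0,0,0]'

```text
time: 9.02
position: [0.5491, -0.1433, 0.4226]
tool_rot: [0.648, 0.762, 0.0, -0.0]
ft_force: [-0.1, -0.6, 0.6]
grip_width: 0.0815
grip_force: 0.0
```

```bash
python3 - <<'E'
from rig import status, imaging
from h import *
o=status.get_obs();print(o['position'],o['time'],o['ft_force'])
P=imaging.camera_params('wrist');p,d=imaging.camera('wrist'); cv2.imwrite("pics/w2.png",p[:,:,::-1]); np.savez("w2.npz",p=p,d=d,**P)
m=red(p);k,l,s,c=cv2.connectedComponentsWithStats(m.astype('uint8'))
for i in range(1,k):
    if s[i,4]>60:
        X=cloud(P,l==i,d);print(s[i],c[i].round(1),np.median(X,0).round(3),X.min(0).round(3),X.max(0).round(3))
E
```

```text
[ 0.54911668 -0.14325722  0.42259142] 9.025 [-0.11635903 -0.57934294  0.61798942]
[430  63  13  15 137] [436.   69.7] [0.678 0.029 0.017] [0.671 0.02  0.013] [0.686 0.037 0.021]
[300 120  31  32 219] [316.3 132.2] [ 0.535 -0.068  0.294] [ 0.513 -0.083  0.048] [ 0.545 -0.061  0.295]
[203 383  36  18 482] [220.8 391.4] [ 0.441 -0.518  0.024] [ 0.414 -0.534  0.007] [ 0.51  -0.159  0.47 ]
```

View pics/w2.png

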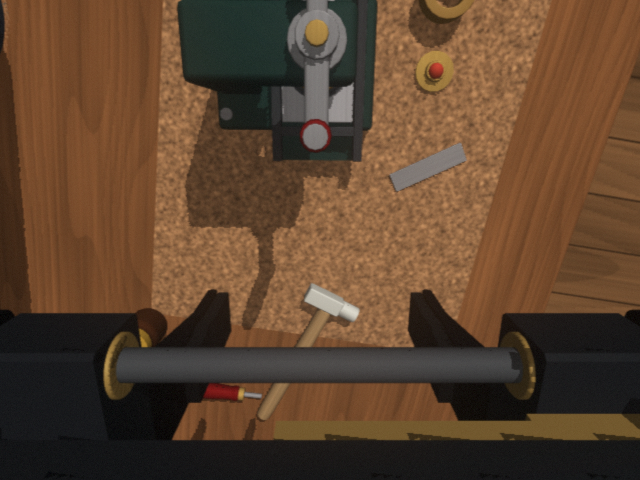

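The wrist view shows the sleeve top at (316,134) and the crank-axis cap at (317,33). The arm lies along the press y axis.

```bash
python3 - <<'E'
from h import *
P=np.load('w2.npz')
p=P['p']; y=np.zeros((480,640),bool); y[15:50,300:335]=1
h=cv2.cvtColor(p,cv2.COLOR_RGB2HSV); m=y&(h[...,1]>110)&(h[...,0]>12)&(h[...,0]<32)
X=cloud(P,m,P['d']); v,u=np.nonzero(m);print('axis cap',u.mean(),v.mean(),np.median(X,0))
zc=np.median(X[:,2]); A=ray(P,(u.mean(),v.mean()),zc)
mm=np.zeros((480,640),bool);mm[115:155,295:340]=1; mm&=(P['d']>0); C=cloud(P,mm,P['d']); C=C[C[:,2]>.285]; print('sleeve cloud',C.mean(0),(C.min(0)+C.max(0))/2,np.ptp(C,axis=0))
S=ray(P,(316,134),.294);print(A,S,np.hypot(*(A-S)[:2]))
dd=(S-A)[:2];print(np.degrees(np.arctan2(dd[1],dd[0])))
t=np.array([.5491,-.1433]);ex=np.array([.988,.156]);ey=np.array([-.156,.988])
for q in(S[:2],(C.min(0)+C.max(0))[:2]/2):print((q-t)@ex,(q-t)@ey)
E
```

```text
axis cap 316.19077568134173 32.40880503144654 [0.52209527 0.00635215 0.2268386 ]
sleeve cloud [ 0.53442582 -0.07181788  0.29936016] [ 0.53423559 -0.07212803  0.29508174] [0.02295481 0.02260319 0.01999187]
[0.52204749 0.00639006 0.2268386 ] [ 0.53468211 -0.07073056  0.294     ] 0.07814872455369595
-80.69592395742833
-0.002924042839300472 0.07394779599438357
-0.0035832140970204324 0.07263675588200134
```

Request:
arm_command --deltas '[1,0.037,-0.003,0,0,1,0.036,0,0,0,1,0,0,0.03,0,1,0,0,0.045,0,1,0,0,0.045,0,1,0,0,0.04,0,1,0,0,0.016,0,1,0,0,0,0,-1,0,0,0,0,-1,0,0,0,0,-1,0,0,0,0,-1,0,0,0,0]' --newtons 10

```text
time: 10.58
position: [0.535, -0.0735, 0.247]
tool_rot: [0.649, 0.761, 0.0, 0.0]
ft_force: [-0.8, 0.1, -0.5]
grip_width: 0.0548
grip_force: 0.0
```

Request:
arm_command --deltas '[-1,0,0,0,0,-1,0,0,0,0,-1,0,0,0,0,-1,0,0,0,0]' --newtons 10

```text
time: 11.08
position: [0.5347, -0.0734, 0.2465]
tool_rot: [0.649, 0.761, -0.0, -0.0]
ft_force: [0.1, -0.3, 0.4]
grip_width: 0.0241
grip_force: 10.0
```

Request:
arm_command --deltas '[-1,0,0,0,0,-1,0,0,0,0,-1,0.001,-0.0125,0,0,-1,0.0029,-0.0122,0,0,-1,0.0048,-0.0116,0,0]' --newtons 40

```text
time: 11.7
position: [0.4968, -0.0701, 0.2465]
tool_rot: [0.649, 0.761, 0.001, 0.0]
ft_force: [3.3, 3.3, -2.6]
grip_width: 0.0235
grip_force: 40.0
```

Request:
arm_command --deltas '[-1,0.0066,-0.0107,0,0,-1,0.0081,-0.0096,0,0,-1,0.0096,-0.0081,0,0,-1,0.0107,-0.0066,0,0,-1,0.0116,-0.0048,0,0,-1,0.0122,-0.0029,0,0,-1,0.0125,-0.001,0,0]'

```text
time: 12.58
position: [0.4436, -0.0074, 0.2466]
tool_rot: [0.649, 0.761, -0.0, 0.002]
ft_force: [5.8, -1.8, -7.8]
grip_width: 0.0237
grip_force: 40.0
```

```bash
cat > f.py <<'E'
# crank angle, tangential resistance, inward radial force from readings
import sys,numpy as np
from rig import status
ex=np.array([.988,.156]);ey=np.array([-.156,.988]);s0=np.array([.5347,-.0734]);c=s0+.08*ey+np.array([float(x) for x in sys.argv[1:3]] if len(sys.argv)>2 else [0,0])
o=status.get_obs();q=o['position'][:2]-c;x,y=q@ex,q@ey;th=np.arctan2(-x,-y)%(2*np.pi);F=o['ft_force'][:2];fx,fy=F@ex,F@ey
print('t',round(o['time'],2),'th',th.round(3),'r',np.hypot(x,y).round(4),'cmd-free F tang',(fx*np.cos(th)-fy*np.sin(th)).round(2),'inward',(fx*np.sin(th)+fy*np.cos(th)).round(2),'z',o['position'][2].round(4))
E
python3 f.py
```

```text
t 12.57 th 1.563 r 0.0797 cmd-free F tang 2.69 inward 5.46 z 0.2466
```

Request:
arm_command --deltas '[-1,0.0125,0.0015,0,0,-1,0.0122,0.0032,0,0,-1,0.0116,0.0048,0,0,-1,0.0107,0.0066,0,0,-1,0.0096,0.0081,0,0,-1,0.0081,0.0096,0,0,-1,0.0066,0.0107,0,0,-1,0.0048,0.0116,0,0,-1,0.0029,0.0122,0,0,-1,0.001,0.0125,0,0]'

```text
time: 13.82
position: [0.5103, 0.0848, 0.2465]
tool_rot: [0.649, 0.761, -0.001, -0.001]
ft_force: [-1.7, -6.2, -0.4]
grip_width: 0.0241
grip_force: 40.0
```

```bash
python3 f.py
```

```text
t 13.82 th 3.149 r 0.0801 cmd-free F tang 2.62 inward 5.89 z 0.2465
```

Request:
arm_command --deltas '[-1,-0.0013,0.0125,0,0,-1,-0.0032,0.0122,0,0,-1,-0.005,0.0116,0,0,-1,-0.0066,0.0107,0,0,-1,-0.0081,0.0096,0,0,-1,-0.0096,0.0081,0,0]'

```text
time: 14.58
position: [0.58, 0.0615, 0.2465]
tool_rot: [0.649, 0.761, 0.0, -0.0]
ft_force: [-4.2, 0.2, 2.1]
grip_width: 0.0234
grip_force: 40.0
```

```bash
python3 f.py
```

```text
t 14.57 th 4.101 r 0.0804 cmd-free F tang 3.08 inward 2.9 z 0.2465
```

Request:
arm_command --deltas '[-1,-0.0107,0.0066,0,0,-1,-0.0116,0.0048,0,0,-1,-0.0122,0.0029,0,0,-1,-0.0125,0.001,0,0,-1,-0.0125,-0.001,0,0]'

```text
time: 15.2
position: [0.6027, 0.0047, 0.2465]
tool_rot: [0.649, 0.761, 0.0, -0.001]
ft_force: [-4.9, 3.3, 2.9]
grip_width: 0.0238
grip_force: 40.0
```

```bash
python3 f.py
```

```text
t 15.2 th 4.881 r 0.0805 cmd-free F tang 3.25 inward 4.94 z 0.2465
```

Request:
arm_command --deltas '[-1,-0.0122,-0.0032,0,0,-1,-0.0116,-0.005,0,0,-1,-0.0107,-0.0067,0,0,-1,-0.0096,-0.0081,0,0,-1,-0.0081,-0.0096,0,0]'

```text
time: 15.82
position: [0.5803, -0.05, 0.2465]
tool_rot: [0.649, 0.761, 0.003, -0.0]
ft_force: [0.8, 8.8, 0.1]
grip_width: 0.0238
grip_force: 40.0
```

```bash
python3 f.py
```

```text
t 15.82 th 5.633 r 0.0804 cmd-free F tang 6.88 inward 5.52 z 0.2465
```

Request:
arm_command --deltas '[-1,-0.0066,-0.0107,0,0,-1,-0.0047,-0.0114,0,0]'

```text
time: 16.08
position: [0.561, -0.0647, 0.2465]
tool_rot: [0.649, 0.761, 0.003, 0.001]
ft_force: [3.2, 9.1, -1.7]
grip_width: 0.0239
grip_force: 40.0
```

```bash
python3 f.py; python3 - <<'E'
import numpy as np
# 5 mm arc rows (1/16 rad) from th: mm
for t in np.arange(5.9375,7.5,.0625): print(t,(80*(np.cos(t)-np.cos(t+.0625))).round(1),(-80*(np.sin(t+.0625)-np.sin(t))).round(1))
E
```

```text
t 16.07 th 5.936 r 0.0803 cmd-free F tang 7.19 inward 6.46 z 0.2465
5.9375 -1.5 -4.8
6.0 -1.2 -4.8
6.0625 -0.9 -4.9
6.125 -0.6 -5.0
6.1875 -0.3 -5.0
6.25 -0.0 -5.0
6.3125 0.3 -5.0
6.375 0.6 -5.0
6.4375 0.9 -4.9
6.5 1.2 -4.8
6.5625 1.5 -4.8
6.625 1.8 -4.7
6.6875 2.1 -4.5
6.75 2.4 -4.4
6.8125 2.7 -4.2
6.875 2.9 -4.1
6.9375 3.2 -3.9
7.0 3.4 -3.7
7.0625 3.6 -3.4
7.125 3.8 -3.2
7.1875 4.0 -3.0
7.25 4.2 -2.7
7.3125 4.4 -2.4
7.375 4.5 -2.2
7.4375 4.6 -1.9
```

Request:
arm_command --deltas '[-1,-0.0006,-0.0024,0,0,-1,-0.0006,-0.0024,0,0]'

```text
time: 16.32
position: [0.5569, -0.0667, 0.2465]
tool_rot: [0.649, 0.761, 0.004, 0.001]
ft_force: [4.3, 8.7, -3.1]
grip_width: 0.0241
grip_force: 40.0
```

```bash
python3 f.py
```

```text
t 16.32 th 5.993 r 0.0803 cmd-free F tang 7.6 inward 6.01 z 0.2465
```

Request:
arm_command --deltas '[-1,-0.0004,-0.0024,0,0,-1,-0.0004,-0.0024,0,0]'

```text
time: 16.58
position: [0.5528, -0.0685, 0.2465]
tool_rot: [0.649, 0.761, 0.003, 0.002]
ft_force: [3.7, 7.2, -2.8]
grip_width: 0.0232
grip_force: 40.0
```

```bash
python3 f.py
```

```text
t 16.57 th 6.049 r 0.0802 cmd-free F tang 6.14 inward 5.23 z 0.2465
```

Request:
arm_command --deltas '[-1,-0.0003,-0.0025,0,0,-1,-0.0003,-0.0025,0,0]'

```text
time: 16.82
position: [0.5482, -0.0702, 0.2465]
tool_rot: [0.649, 0.761, 0.003, 0.002]
ft_force: [5.1, 6.0, -2.9]
grip_width: 0.0236
grip_force: 40.0
```

```bash
python3 f.py
```

```text
t 16.82 th 6.109 r 0.0802 cmd-free F tang 6.74 inward 4.0 z 0.2465
```

Request:
arm_command --deltas '[-1,-0.0002,-0.0025,0,0,-1,-0.0002,-0.0025,0,0]'

```text
time: 17.08
position: [0.5436, -0.0716, 0.2465]
tool_rot: [0.649, 0.761, 0.003, 0.002]
ft_force: [4.5, 7.1, -3.5]
grip_width: 0.024
grip_force: 40.0
```

```bash
python3 f.py
```

```text
t 17.07 th 6.17 r 0.0802 cmd-free F tang 6.22 inward 5.65 z 0.2465
```

Request:
arm_command --deltas '[-1,0,-0.0025,0,0,-1,0,-0.0025,0,0]'

```text
time: 17.32
position: [0.5389, -0.0727, 0.2466]
tool_rot: [0.649, 0.761, 0.003, 0.003]
ft_force: [6.5, 4.7, -4.3]
grip_width: 0.0237
grip_force: 40.0
```

```bash
python3 f.py
```

```text
t 17.32 th 6.231 r 0.0801 cmd-free F tang 7.38 inward 3.27 z 0.2466
```

Request:
arm_command --deltas '[-1,0.0001,-0.0025,0,0,-1,0.0001,-0.0025,0,0]'

```text
time: 17.58
position: [0.5345, -0.0735, 0.2466]
tool_rot: [0.649, 0.761, 0.004, 0.003]
ft_force: [7.3, 5.0, -5.9]
grip_width: 0.0235
grip_force: 40.0
```

```bash
python3 f.py
```

```text
t 17.57 th 0.002 r 0.0801 cmd-free F tang 7.94 inward 3.86 z 0.2466
```

Request:
arm_command --deltas '[-1,0.0001,-0.0015,0,0,-1,0.0001,-0.0015,0,0]'

```text
time: 17.82
position: [0.532, -0.0739, 0.2466]
tool_rot: [0.649, 0.761, 0.004, 0.004]
ft_force: [9.8, 6.2, -6.7]
grip_width: 0.0241
grip_force: 40.0
```

```bash
python3 f.py
```

```text
t 17.82 th 0.034 r 0.0801 cmd-free F tang 10.46 inward 4.97 z 0.2466
```

Request:
arm_command --deltas '[-1,0,0,0,0,-1,0,0,0,0]'

```text
time: 18.08
position: [0.5318, -0.0739, 0.2466]
tool_rot: [0.649, 0.761, 0.004, 0.004]
ft_force: [8.0, 6.3, -5.6]
grip_width: 0.0234
grip_force: 40.0
```

```bash
python3 f.py;python3 f.py
```

```text
t 18.07 th 0.037 r 0.0801 cmd-free F tang 8.67 inward 5.29 z 0.2466
t 18.07 th 0.037 r 0.0801 cmd-free F tang 8.67 inward 5.29 z 0.2466
```

The cap has seated: 10.5 N moving and 8.7 N standing, against 4–5.5 N standing while it was sliding in. Now I wind it back.

Request:
arm_command --deltas '[-1,0.0003,0.003,0,0,-1,0.001,0.0125,0,0,-1,0.0029,0.0122,0,0,-1,0.0048,0.0116,0,0,-1,0.0066,0.0107,0,0,-1,0.0081,0.0096,0,0,-1,0.0096,0.0081,0,0,-1,0.0107,0.0066,0,0,-1,0.0116,0.0048,0,0,-1,0.0122,0.0029,0,0,-1,0.0125,0.001,0,0]'

```text
time: 19.45
position: [0.6014, 0.0195, 0.2467]
tool_rot: [0.649, 0.761, 0.004, 0.003]
ft_force: [8.6, 2.2, -6.8]
grip_width: 0.0236
grip_force: 40.0
```

```bash
python3 f.py
```

```text
t 19.45 th 4.696 r 0.0804 cmd-free F tang 0.66 inward -8.82 z 0.2467
```

Request:
arm_command --deltas '[-1,0.0125,-0.0005,0,0,-1,0.0122,-0.0024,0,0,-1,0.0116,-0.0048,0,0,-1,0.0107,-0.0066,0,0,-1,0.0096,-0.0081,0,0,-1,0.0081,-0.0096,0,0,-1,0.0066,-0.0107,0,0,-1,0.0048,-0.0116,0,0,-1,0.0029,-0.0122,0,0,-1,0.001,-0.0125,0,0]'

```text
time: 20.7
position: [0.5048, 0.0837, 0.2465]
tool_rot: [0.649, 0.761, -0.001, 0.001]
ft_force: [-0.0, -3.1, -2.5]
grip_width: 0.0239
grip_force: 40.0
```

```bash
python3 f.py
```

```text
t 20.7 th 3.078 r 0.08 cmd-free F tang 0.71 inward 3.04 z 0.2465
```

Request:
arm_command --deltas '[-1,-0.0014,-0.0123,0,0,-1,-0.0034,-0.012,0,0,-1,-0.0052,-0.0113,0,0,-1,-0.007,-0.0105,0,0,-1,-0.0085,-0.0092,0,0,-1,-0.0099,-0.0077,0,0,-1,-0.011,-0.0061,0,0,-1,-0.0118,-0.0043,0,0,-1,-0.0123,-0.0024,0,0]'

```text
time: 21.82
position: [0.4426, 0.0029, 0.2466]
tool_rot: [0.649, 0.761, 0.001, 0.0]
ft_force: [5.0, -1.0, -8.7]
grip_width: 0.0233
grip_force: 40.0
```

```bash
python3 f.py
```

```text
t 21.82 th 1.693 r 0.0797 cmd-free F tang 1.2 inward 4.99 z 0.2466
```

Request:
arm_command --deltas '[-1,-0.0125,0,0,0,-1,-0.0125,0.0016,0,0,-1,-0.0121,0.0035,0,0,-1,-0.0114,0.0052,0,0,-1,-0.0105,0.0069,0,0,-1,-0.0093,0.0085,0,0,-1,-0.0078,0.0098,0,0,-1,-0.0062,0.0109,0,0,-1,-0.0044,0.0118,0,0,-1,-0.0022,0.01,0,0]'

```text
time: 23.08
position: [0.5253, -0.0742, 0.2465]
tool_rot: [0.649, 0.761, 0.0, 0.001]
ft_force: [0.6, -4.1, -3.0]
grip_width: 0.0232
grip_force: 40.0
```

```bash
python3 f.py
```

```text
t 23.07 th 0.118 r 0.0799 cmd-free F tang 0.44 inward -4.12 z 0.2465
```

Request:
arm_command --deltas '[-1,-0.0005,0.003,0,0,-1,-0.0003,0.003,0,0,-1,0,0.002,0,0,-1,0,0.001,0,0]'

```text
time: 23.58
position: [0.5332, -0.0735, 0.2466]
tool_rot: [0.649, 0.761, -0.0, 0.001]
ft_force: [0.6, -6.4, -4.7]
grip_width: 0.0235
grip_force: 40.0
```

```bash
python3 f.py
```

```text
t 23.57 th 0.018 r 0.0799 cmd-free F tang -0.24 inward -6.41 z 0.2466
```

Request:
arm_command --deltas '[-1,-0.0005,0.001,0,0,-1,-0.0005,0.001,0,0,-1,0,0,0,0]'

```text
time: 23.95
position: [0.5348, -0.0733, 0.2466]
tool_rot: [0.649, 0.761, 0.0, -0.0]
ft_force: [0.6, -3.1, -3.2]
grip_width: 0.0237
grip_force: 40.0
```

```bash
python3 f.py
```

```text
t 23.95 th 6.282 r 0.08 cmd-free F tang 0.09 inward -3.15 z 0.2466
```

Request:
arm_command --deltas '[-1,0,0.0015,0,0,-1,0,0,0,0]'

```text
time: 24.2
position: [0.5348, -0.0733, 0.2465]
tool_rot: [0.649, 0.761, -0.001, -0.001]
ft_force: [-3.4, -4.9, -2.4]
grip_width: 0.0238
grip_force: 40.0
```

```bash
python3 f.py
```

```text
t 24.2 th 6.282 r 0.08 cmd-free F tang -4.13 inward -4.3 z 0.2465
```

The crank is against its stop: the push back is 4 N and the sleeve no longer moves. I back off 1 mm, open the fingers and lift.

Request:
arm_command --deltas '[-1,-0.0005,-0.001,0,0,1,0,0,0,0,1,0,0,0,0,1,0,0,0,0,1,0,0,0,0,1,0,0,0,0,1,0,0,0,0,1,0,0,0,0,1,0,0,-0.03,0,1,0,0,-0.05,0,1,0,0,-0.05,0,1,0,0,-0.05,0]' --newtons 10

```text
time: 25.7
position: [0.5351, -0.074, 0.4282]
tool_rot: [0.649, 0.761, 0.0, 0.0]
ft_force: [1.1, 0.1, 0.1]
grip_width: 0.0872
grip_force: 0.0
```

Request:
arm_command --deltas '[1,-0.04,0,0,0,1,-0.04,0,0,0,1,0,0,0,0,1,0,0,0,0]'

```text
time: 26.2
position: [0.5477, -0.1527, 0.4262]
tool_rot: [0.649, 0.761, 0.0, -0.001]
ft_force: [-0.9, 0.3, 0.3]
grip_width: 0.0872
grip_force: 0.0
```

```bash
python3 - <<'E'
from rig import status, imaging
from h import *
o=status.get_obs();print(o['position'],o['time'],o['ft_force'])
p,d=imaging.camera('wrist');q,_=imaging.camera('side')
im=np.vstack([p[0:240],cv2.resize(q[170:330,270:400],(640,788))[:360]]) 
cv2.imwrite("pics/e.png",im[:,:,::-1])
E
```

```text
[ 0.54773244 -0.15273949  0.4262063 ] 26.2 [-0.90457606  0.32346096  0.28046638]
```

View pics/e.png

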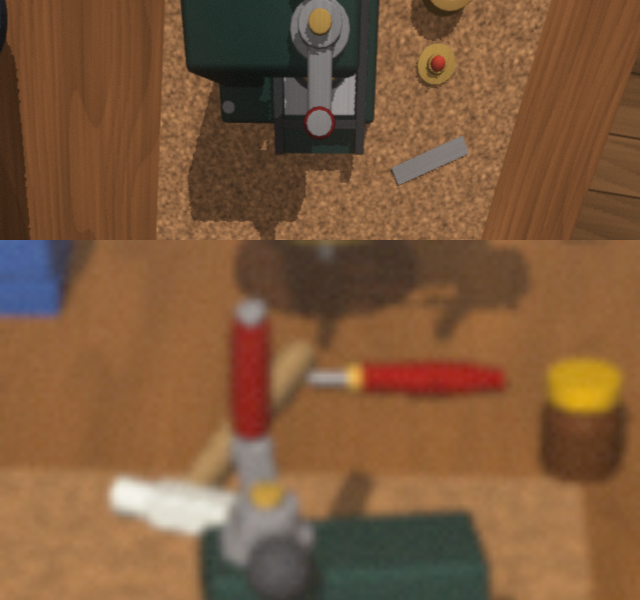

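The crank is at rest, with the sleeve at (319,122) straight along the arm. The gripper is clear and the bystanders I can see haven't moved.

```bash
python3 -c "
from rig import order; print(order.hand_in())"
```

```text
the job is handed in; nothing more can be done
None
```

I handed the job in at about 26 s: I felt the slide reach its stop and the cap seat at about 10.5 N, then wound the crank back to its rest stop and let go of the sleeve; hand-in returned no verdict.

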